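# Fit the battery pack and click the battery door shut

## Robot

A 7-joint arm with a two-finger parallel gripper is mounted at the origin on the work surface. World frame = base frame: x ahead of the robot, y to its left, z up, the work surface at z = 0. Lengths are in m, angles in rad, forces in N, time in s.
With the tool pointing down it reaches from about 0.4 to 0.85 m from the base axis. Payload 10.4 kg.
Tool frame: the origin (TCP) lies between the finger pads; the fingertips stand 17 mm ahead of it and the grasp point (between the pads) lies 2 mm behind it; z points along the fingers, y is the direction in which the jaws open and shut (so a half turn about z gives the same grasp; the last joint's range is limited). The gripper opens to 87 mm and grips with 3 to 60 N. Pads are 19 mm wide; open, the fingers measure 117 mm over their backs; the gripper's body (75 mm by 190 mm) begins 51 mm behind the grasp point.
Start: joints at [1.194, 0.332, -0.065, 1.46, 0.022, 1.35, -0.088], TCP at [0.217, -0.586, 0.24] pointing down, gripper open.
Joint ranges: [-2.6, 2.6], [-0.5, 2.12], [-1.47, 1.34], [0.16, 2.42], [-1.27, 4.41], [0.06, 2.06], [-2.6, 2.6]. Speed limits (rad/s): [2.22, 2.22, 2.79, 2.79, 3.14, 3.14, 3.14].

## Interface

Orientations are given as a unit quaternion [w, x, y, z].
In Python, from plant import state, capture, camera_params, robot, outline_of, place_of gives the robot as it stands.
- The arm moves only by the tool drive_tool, never from a script. Its argument "deltas" is a list that holds one entry, the list of rows, each a list of 6 numbers: the shift along the tool's x, y, z in cm, then the turn, a rotation vector about the tool's x, y, z in degrees. In form: [[[dx, dy, dz, wx, wy, wz], ...]]. A call has exactly 5 rows; each row is the pose to reach, as a shift and turn from the pose commanded when the call began, along the tool's axes at that moment; what a row does not reach only later rows make up. A row lasts 1/10 s, in which the tool goes at most 50 mm and 8.59 degrees, less where a joint would pass 70% of its speed; a pose out of reach is approached as far as the arm can. A call with a gripper value outside its range is refused whole. "hand" is the finger opening in cm, from 0 to 8.7, set as the call begins (left out, the last holds). The fingers move at their own pace and stop on an object; the grip force is fixed at half the most. Time passes only in rows, so rows that repeat a pose let the fingers close, or fill a call up. It gives the time, the measured TCP pose, the force and the opening at its end, in the units of the state.
- state(): the state, without advancing time (a new reading comes with each control period).
- capture(name): name is "side" or "top" or "wrist"; returns the picture (400x640x3 uint8, red, green, blue); there is no depth.
- camera_params(name): a dict with "mtx" (3x3 intrinsics, pixels), "position" and "orientation" of the camera in the world; the wrist camera has in their place "mount" (4x4, takes a point from camera to tool coordinates, whose origin is the TCP and whose axes are the flange's). Camera axes: x right, y down, z forward; pixel columns grow to the right and rows downward; lengths in m; the calibration is good to about 2 mm. A picture is of the moment at which its call begins: read the wrist's pose just before it. camera_params takes no time and is no camera call.
- robot.finish_job(): hands the job in, once; it reports no verdict.
Trained networks look in the newest picture that a camera, given by its name, has taken for a name from the list of things; names that differ only in an ending like _2 or _b are one class to them, and where a whole thing is asked for, a point or a joint stands for the part that bears it (a point fixed in the world has none). Each returns a list of dicts, best first, with "confidence" (0 to 1); they miss things now and then, are a little off and sometimes report something else, mostly with a low value. They report only what shows in the picture. A call takes as long as a camera call. They do not tell look-alikes from the thing itself.
- outline_of(camera, thing): "region" (400x640 bool, what is visible of it) and "centre" ([column, row] in pixels, amid what is visible of it).
- place_of(camera, thing): "centre" ([column, row] in pixels: a listed point, or the origin of a listed thing).
The state is a dict: "time": time; "joints": joint angles; "dq": joint speeds; "effort": joint torques, N m; "eef_pos": TCP position; "orientation": TCP orientation; "ft_force": force on the tool from outside, world axes, zero at the start; "wrist_torque": the same for the moment, N m; "opening": opening from 0.0 (shut) to 1.0 (fully open).
Only numpy, scipy, OpenCV 4.12 (cv2) and the standard library are available. Lean on these libraries where they do the work, as an engineer would, in place of code of your own. Each camera call takes 0.05 s, during which the arm holds its last target.

## Task

Lay the black battery pack flat in the open battery bay of the instrument on the foam fixture, then swing its white door shut and press the door's free edge (opposite the hinge) down past the orange spring catch until it clicks. Set the pack in gently, never push on the instrument with more than 20 N, and ease off at the click: do not lean on the shut door with more than 12 N. Leave the red bin, the screwdriver and the brush where they lie.

Things in the scene. Friction and masses are not known exactly. Their poses are not given: they have to be found in the camera images.
- battery_center (a point): centre of the loose black battery pack with a white paper label on top, 66 x 38 x 24 mm (its x, y, z; x is its long axis), 90 g or so, lying flat on the mat with its centre 12 mm up; either way round fits
- unit: grey and black test instrument with yellow bumpers, 170 x 82 x 30 mm, back upward on soft foam. Origin on its underside below the middle of the bay; it spans x -45 to +125, y -41 to +41 mm; its top face (the bay's rim) is 30 mm above the origin, about 54 mm above the bench. On the foam it sinks straight down under a push (several mm at 10 N, 15 mm at most) and springs back
- bay (a point): middle of the battery bay's floor, axes as the instrument's. The bay is open upward, 43 mm along x and 71 mm along y, 13 mm deep, so the pack lies with its long axis along y and stands 11 mm above the rim when it lies on the floor
- hinge (a point): middle of the door's hinge line, axes as the instrument's: the line runs along the instrument's x, on its +y side at rim height (42 mm from the bay's middle)
- door_edge (a point): where to press: on the white door's outer face near its free edge, midway along x, 72 mm from the hinge line along the door and 17 mm outward of the plane through hinge line and lip; z = outward normal of the face. The door is a hollow lid 62 mm wide, 83 mm from hinge to free edge, 17 mm deep (14 mm inside), with a small lip on the free edge
- door (a joint): door angle, rad: 0 shut, 1.57 upright, starts laid back at 1.75 to 2.05 (stop at 2.1). Stiff hinge: it stays where left. Closing, its lip meets the catch at about 0.09; then a push at door_edge that must grow to 8 to 14 N (units differ) snaps it to 0 and the resistance drops at once. The foam sinks meanwhile, so the height of the click differs and is lower than the shut door's own height
- catch (a joint): swing of the orange spring catch, a tongue 22 mm wide on the instrument's -y side opposite the hinge, rad: 0 upright at rest, grows as the door's lip pushes it outward (to about 0.1), springs back to 0 over the lip at the click
- red_bin: open red parts bin, 80 x 62 x 40 mm, origin under its centre; a bystander
- screwdriver: yellow-handled screwdriver, 180 mm long, lying along its x axis; a bystander
- brush: black brush, 170 mm long, lying along its x axis; a bystander
- holder: fixed aluminium fixture under the instrument: base plate 235 x 150 x 8 mm, black foam pad, four posts 38 mm high beside the instrument's ends; origin on the bench right below the instrument's origin, same axes
Things that resemble listed ones, but are neither listed nor needed, are in the scene too. There is more than one size of the part that bears battery_center; the job needs the middle-sized.

How it is judged:
By the outcome, as a careful person would: the job done as asked, in the order asked, and still so for the second after the job is handed in, with the robot touching nothing.
It also fails if it takes over 67 s, if anything falls off the work surface, if the arm or the gripper's body presses on something with over 40 N, if the wrist force passes 120 N, or if a joint passes its speed limit or range.

## Working session

There is one attempt and no reset: what is moved stays moved. The work goes in short steps, Python scripts to look and compute and a tool call to move; the robot and the scene stay as the last step left them, time stands still between calls to the robot, and variables do not carry over. Pictures are saved under pics/ and viewed, and the job is handed in when it is done.

Besides the shell and the picture viewer there is one more tool, called after ">>>" as name([rows], argument=value, ...), one row to a line, values as JSON. drive_tool: Moves the arm, as the interface text tells. Its arguments: {"type":"object","properties":{"deltas":{"type":"array"},"hand":{"type":"number"}},"required":["deltas"]}

```bash
ls; mkdir -p pics
python3 - <<'E'
from plant import *
import cv2
s=state(); print(s)
for n in ("side","top","wrist"):
    im=capture(n); cv2.imwrite(f"pics/{n}0.png",im[:,:,::-1])
    p=camera_params(n); print(n,p)
E
```

```text
pics
{'time': 0.0, 'joints': array([ 1.19442692,  0.33287894, -0.06470343,  1.46094268,  0.02160841,
        1.34990751, -0.08848626]), 'dq': array([ 0.00211801, -0.0004368 , -0.00077336,  0.00101632,  0.00097218,
       -0.00017331, -0.00093914]), 'effort': array([ 3.83277338e-04, -6.23250175e+01,  2.46974034e-02, -3.89904106e+01,
       -6.12538448e-02,  3.97756544e-02,  1.81090377e-04]), 'eef_pos': array([ 0.21638986, -0.58595341,  0.23874887]), 'orientation': array([-7.01586047e-04,  9.84392886e-01,  1.75983314e-01, -1.63136736e-04]), 'ft_force': array([-0.81011936, -0.54955767,  0.22146479]), 'wrist_torque': array([-0.03312018,  0.03877849, -0.01265106]), 'opening': 1.0008350446037142}
side {'mtx': array([[505.58290688,   0.        , 307.20232546],
       [  0.        , 505.58290688, 205.22215191],
       [  0.        ,   0.        ,   1.        ]]), 'position': array([0.41967884, 0.89674808, 0.93752181]), 'orientation': array([ 0.03338971, -0.05127129,  0.91665527, -0.39496772])}
top {'mtx': array([[458.73685377,   0.        , 319.3943979 ],
       [  0.        , 458.73685377, 204.70036384],
       [  0.        ,   0.        ,   1.        ]]), 'position': array([0.38108336, 0.00179946, 1.21210653]), 'orientation': array([ 0.0431    , -0.7032147 ,  0.70820408, -0.04559014])}
wrist {'mtx': array([[287.82996608,   0.        , 321.56661445],
       [  0.        , 287.82996608, 199.93522225],
       [  0.        ,   0.        ,   1.        ]]), 'mount': array([[-6.80433220e-04, -9.61960017e-01, -2.73189428e-01,
         7.55228641e-02],
       [ 9.99998867e-01, -2.87810758e-04, -1.47725339e-03,
         3.07804824e-04],
       [ 1.34243184e-03, -2.73190124e-01,  9.61959123e-01,
        -1.45863648e-01],
       [ 0.00000000e+00,  0.00000000e+00,  0.00000000e+00,
         1.00000000e+00]])}
```

View pics/top0.png

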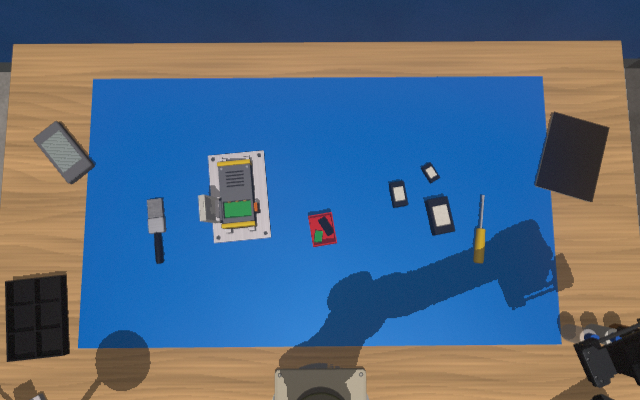

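View pics/side0.png

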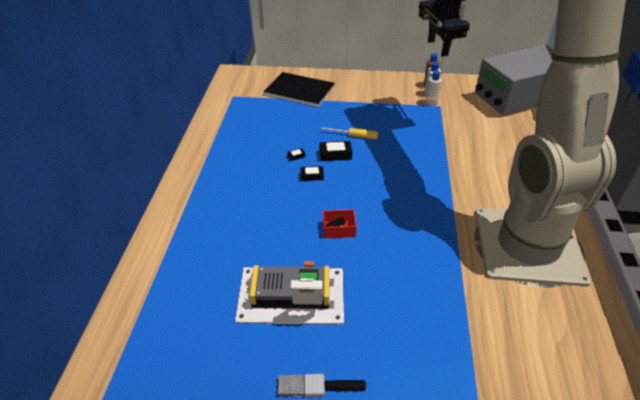

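View pics/wrist0.png

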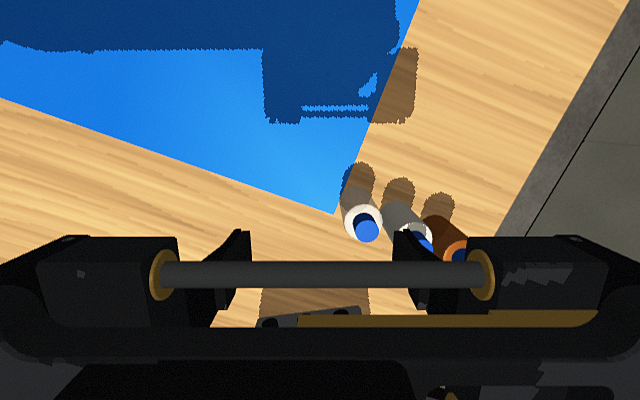

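```bash
cat > h.py <<'E'
import numpy as np
from plant import *
from scipy.spatial.transform import Rotation as R
def Rq(q): return R.from_quat([q[1],q[2],q[3],q[0]]).as_matrix()
def cam(n,s=None):
    p=camera_params(n)
    if n=="wrist":
        s=s or state(); T=np.eye(4);T[:3,:3]=Rq(s['orientation']);T[:3,3]=s['eef_pos']
        M=T@p['mount']; return p['mtx'],M[:3,3],M[:3,:3]
    return p['mtx'],np.array(p['position']),Rq(p['orientation'])
def ray(c,px):
    K,t,Rm=c; d=Rm@np.linalg.solve(K,[px[0],px[1],1.]); return t,d/np.linalg.norm(d)
def onz(c,px,z):
    t,d=ray(c,px); return t+d*(z-t[2])/d[2]
def proj(c,P):
    K,t,Rm=c; q=K@(Rm.T@(np.asarray(P)-t)); return q[:2]/q[2]
def tri(r1,r2):
    (a,u),(b,v)=r1,r2; A=np.c_[u,-v]; k=np.linalg.lstsq(A,b-a,rcond=None)[0]
    p,q=a+u*k[0],b+v*k[1]; return (p+q)/2,np.linalg.norm(p-q)
E
python3 - <<'E'
from h import *
for n in ("top","side"):
    c=cam(n)
    for th in ("battery_center","bay","hinge","door_edge","unit"):
        r=place_of(n,th)
        print(n,th,[(np.round(x['centre']).astype(int).tolist(),round(x['confidence'],2)) for x in r[:5]])
        if n=="top" and th=="battery_center":
            for x in r[:5]: print(onz(c,x['centre'],.012).round(4))
print(state()['time'])
E
```

```text
top battery_center [([436, 215], 0.92), ([398, 195], 0.77), ([430, 172], 0.49)]
[ 0.5036 -0.3099  0.012 ]
[ 0.5577 -0.2098  0.012 ]
[ 0.6169 -0.2994  0.012 ]
top bay [([236, 208], 0.76)]
top hinge [([220, 209], 0.63)]
top door_edge [([197, 211], 0.88)]
top unit [([241, 210], 0.67)]
side battery_center [([336, 152], 0.92), ([315, 171], 0.8), ([297, 154], 0.58)]
side bay [([305, 285], 0.55), ([311, 172], 0.47)]
side hinge [([307, 295], 0.77)]
side door_edge [([305, 287], 0.97)]
side unit [([305, 292], 0.75)]
0.65
```

Three packs: top image (438,215) large, (398,194) middle, (430,172) small. By eye (398,194) is about 26 px long, or 66 mm, which fits. I'll confirm that in a crop with measured outlines.

Run:
```python
from h import *
import cv2
im=cv2.imread("pics/top0.png")
a=cv2.resize(im[150:250,370:500],None,fx=3,fy=3,interpolation=2)
b=cv2.resize(im[140:250,180:290],None,fx=3.5,fy=3.5,interpolation=2)
s=cv2.imread("pics/side0.png")[245:335,225:355]
s=cv2.resize(s,None,fx=3,fy=3,interpolation=2)
h=max(a.shape[0]+s.shape[0],b.shape[0])
o=np.zeros((h,a.shape[1]+b.shape[1],3),np.uint8);o[:a.shape[0],:a.shape[1]]=a;o[a.shape[0]:a.shape[0]+s.shape[0],:s.shape[1]]=s;o[:b.shape[0],a.shape[1]:]=b
print(o.shape);cv2.imwrite("pics/crop0.png",o)
c=cam("top")
for x in outline_of("top","battery_center"):
    m=x['region'].astype(np.uint8);cn=max(cv2.findContours(m,0,2)[0],key=cv2.contourArea)
    pts=np.array([onz(c,p[0],.024)[:2] for p in cn],np.float32)*1000
    print(x['confidence'],x['centre'],cv2.minAreaRect(pts))
    bx=cv2.boxPoints(cv2.minAreaRect(pts));print(bx)
for x in outline_of("top","holder")[:1]:
    m=x['region'].astype(np.uint8);cn=max(cv2.findContours(m,0,2)[0],key=cv2.contourArea)
    pts=np.array([onz(c,p[0],.008)[:2] for p in cn],np.float32)*1000
    print("holder",x['confidence'],cv2.boxPoints(cv2.minAreaRect(pts)),cv2.minAreaRect(pts))
    print("unit org",[onz(c,y['centre'],0) for y in place_of("top","holder")])
for n,z in(("bay",.041),("hinge",.054),("unit",.024)):
    r=place_of("top",n)[0];print(n,onz(c,r['centre'],z))
```

```text
(570, 775, 3)
0.74 [439.1, 212.7] ((501.4136962890625, -316.2666015625), (96.80072021484375, 63.32746124267578), 9.212259292602539)
[[ 448.56848 -292.7598 ]
 [ 458.70673 -355.27048]
 [ 554.2589  -339.7734 ]
 [ 544.12067 -277.26273]]
0.68 [397.3, 196.1] ((558.8109741210938, -209.4142303466797), (68.50249481201172, 42.35023498535156), 9.466497421264648)
[[ 521.5435  -194.16081]
 [ 528.50885 -235.93431]
 [ 596.0784  -224.66765]
 [ 589.1131  -182.89415]]
0.58 [432.3, 172.5] ((615.5861206054688, -294.52899169921875), (49.10274124145508, 33.62971496582031), 28.93753433227539)
[[ 585.96405 -291.69284]
 [ 602.236   -321.1238 ]
 [ 645.2082  -297.36514]
 [ 628.9362  -267.93417]]
holder 0.87 [[427.32086  308.21124 ]
 [448.30707  120.013084]
 [687.0927   146.64041 ]
 [666.1065   334.83856 ]] ((557.206787109375, 227.4258270263672), (240.2657012939453, 189.36465454101562), 6.362848281860352)
unit org [array([0.51723873, 0.20723497, 0.        ]), array([0.51828058, 0.20326672, 0.        ]), array([ 0.4591272 , -0.00620613,  0.        ])]
bay [0.52046426 0.21143767 0.041     ]
hinge [0.51765751 0.24893871 0.054     ]
unit [0.51766843 0.20034825 0.024     ]
```

View pics/crop0.png

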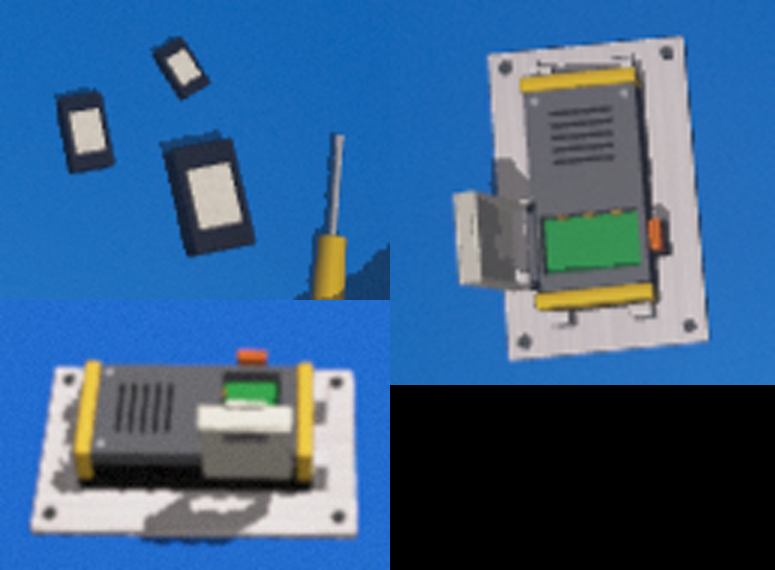

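The middle pack at top pixel (398,195) measures 68x42 mm, against 97x63 and 49x34 for the others, so it is the one that fits. In the crop, the unit's bay (green floor) is at the robot-near end, the hinge and door are on the world +y side, and the orange catch is on -y. Next I move above the pack.

```bash
cat >> h.py <<'E'
def yawR(yaw):
    return R.from_euler('z',yaw,degrees=True).as_matrix()@np.diag([1,-1,-1.])
def mv(pos,yaw):
    s=state();A=Rq(s['orientation']);d=A.T@(np.asarray(pos)-s['eef_pos'])*100
    w=R.from_matrix(A.T@yawR(yaw)).as_rotvec(degrees=True)
    print("t",round(s['time'],2),"delta",d.round(2),w.round(2),"F",s['ft_force'].round(2),"tcp",s['eef_pos'].round(4),"open",round(s['opening']*8.7,2))
E
python3 -c "
from h import *
mv([.555,-.21,.17],9.5)"
```

```text
t 0.95 delta [ 44.78 -23.58   6.96] [ 1.000e-02 -0.000e+00  1.077e+01] F [-0.19 -0.49 -0.23] tcp [ 0.2166 -0.5863  0.2396] open 8.7
```

>>> drive_tool([
  [[4.4,-2.3,0,0,0,2],[8.8,-4.6,0.5,0,0,4],[13.2,-6.9,1.5,0,0,6],[17.6,-9.2,2.5,0,0,8],[22,-11.5,3.5,0,0,10]],
])

```text
time: 1.45
eef_pos: [0.3829, -0.4021, 0.2049]
orientation: [0.0, 0.996, 0.089, 0.0]
ft_force: [0.4, -1.0, 0.1]
opening: 0.998
```

>>> drive_tool([
  [[4.5,-2.4,0.7,0,0,0.8],[9.0,-4.8,1.4,0,0,0.8],[13.5,-7.2,2.1,0,0,0.8],[18,-9.6,2.8,0,0,0.8],[22.3,-12.0,3.4,0,0,0.8]],
])

```text
time: 1.95
eef_pos: [0.5769, -0.248, 0.1715]
orientation: [0.0, 0.997, 0.082, 0.0]
ft_force: [1.2, -1.5, 0.5]
opening: 0.997
```

```bash
python3 -c "
from h import *
mv([.555,-.21,.17],9.5)"
```

```text
t 1.95 delta [-1.54 -4.11  0.15] [ 0.02 -0.01 -0.06] F [ 1.24 -1.51  0.5 ] tcp [ 0.5769 -0.248   0.1715] open 8.67
```

>>> drive_tool([
  [[-1.5,-4.0,0.1,0,0,0],[-1.5,-4.0,0.1,0,0,0],[-1.5,-4.0,0.1,0,0,0],[-1.5,-4.0,0.1,0,0,0],[-1.5,-4.0,0.1,0,0,0]],
])

```text
time: 2.45
eef_pos: [0.5542, -0.2138, 0.1712]
orientation: [0.001, 0.997, 0.082, 0.0]
ft_force: [-1.0, -0.2, -0.2]
opening: 0.997
```

```bash
cat > look.py <<'E'
import sys,cv2
from h import *
s=state(); im=capture("wrist"); c=cam("wrist",s)
cv2.imwrite("pics/w1.png",im[:,:,::-1])
for x in outline_of("wrist","battery_center"):
    m=x['region'].astype(np.uint8);cn=max(cv2.findContours(m,0,2)[0],key=cv2.contourArea)
    pts=np.array([onz(c,p[0],.024)[:2] for p in cn],np.float32)*1000
    print(x['confidence'],x['centre'],cv2.minAreaRect(pts))
for x in place_of("wrist","battery_center"): print(x['centre'],x['confidence'],onz(c,x['centre'],.012))
# paper label
g=cv2.cvtColor(im,cv2.COLOR_RGB2HSV); m=((g[...,2]>150)&(g[...,1]<60)).astype(np.uint8)
m[230:]=0
for cn in cv2.findContours(m,0,2)[0]:
    if cv2.contourArea(cn)>150:
        pts=np.array([onz(c,p[0],.024)[:2] for p in cn],np.float32)*1000
        print("label",cv2.boundingRect(cn),cv2.minAreaRect(pts))
mv([.555,-.21,.17],9.5)
E
python3 look.py
```

```text
0.85 [397.5, 227.0] ((524.12890625, -310.7747497558594), (64.09883880615234, 61.558982849121094), 10.7715425491333)
0.66 [411.7, 145.0] ((619.3148193359375, -293.3048400878906), (49.349491119384766, 30.609281539916992), 29.29682159423828)
0.6 [320.2, 184.3] ((563.0966796875, -209.10618591308594), (68.64018249511719, 38.60617446899414), 8.004414558410645)
[400.3, 250.2] 0.68 [ 0.49836345 -0.31535624  0.012     ]
[411.7, 144.0] 0.6 [ 0.6185045  -0.29855248  0.012     ]
label (0, 170, 14, 60) ((490.81134033203125, 114.30167388916016), (13.55712604522705, 66.65534210205078), 82.37181091308594)
label (306, 169, 26, 35) ((560.81005859375, -209.33985900878906), (36.413116455078125, 26.502065658569336), 9.316850662231445)
label (400, 128, 25, 32) ((619.00830078125, -295.40911865234375), (27.4721622467041, 19.355411529541016), 30.41048812866211)
t 2.6 delta [ 0.13 -0.29  0.09] [ 0.03 -0.02 -0.1 ] F [ 0.42 -0.11 -0.26] tcp [ 0.5542 -0.2131  0.1709] open 8.72
```

View pics/w1.png

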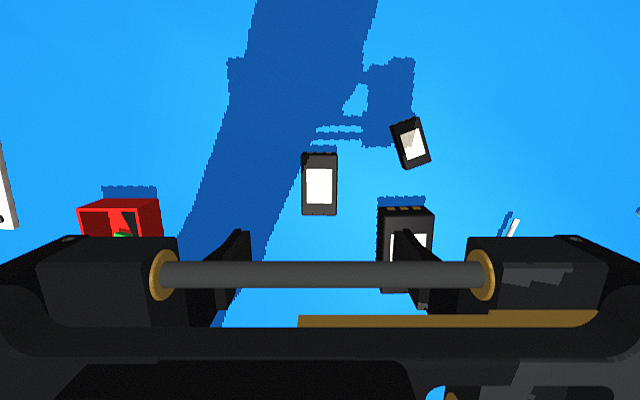

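The wrist picture shows the middle pack at (320,187), the small one at (411,145) and the large one at (405,225). The label fix is (0.5608,-0.2093) at yaw 9.3°, which agrees with the top view. I descend now.

```bash
python3 -c "
from h import *
mv([.560,-.2093,.032],9.3)"
```

```text
t 2.6 delta [ 0.63 -0.29 13.89] [ 0.03 -0.02  0.1 ] F [ 0.42 -0.11 -0.26] tcp [ 0.5542 -0.2131  0.1709] open 8.72
```

>>> drive_tool([
  [[0.6,-0.3,3,0,0,0],[0.6,-0.3,6,0,0,0],[0.6,-0.3,8.5,0,0,0],[0.6,-0.3,10,0,0,0],[0.6,-0.3,10,0,0,0]],
], hand=6.5)

```text
time: 3.1
eef_pos: [0.5585, -0.2082, 0.0687]
orientation: [-0.001, 0.997, 0.082, -0.002]
ft_force: [-0.8, -0.5, -0.1]
opening: 0.752
```

```bash
python3 -c "
from h import *
mv([.560,-.2093,.032],9.3)"
```

```text
t 3.1 delta [0.15 0.14 3.67] [-0.09  0.17  0.15] F [-0.84 -0.54 -0.11] tcp [ 0.5585 -0.2082  0.0687] open 6.55
```

>>> drive_tool([
  [[0.1,0.1,1.2,0,0,0],[0.1,0.1,2.4,0,0,0],[0.1,0.1,3.4,0,0,0],[0.1,0.1,3.7,0,0,0],[0.1,0.1,3.7,0,0,0]],
])

```text
time: 3.6
eef_pos: [0.5605, -0.209, 0.0331]
orientation: [-0.0, 0.997, 0.083, -0.0]
ft_force: [0.4, -0.1, -1.2]
opening: 0.747
```

```bash
python3 -c "
from h import *
mv([.560,-.2093,.032],9.3)"
```

```text
t 3.6 delta [-0.06  0.02  0.11] [-0.02  0.04  0.18] F [ 0.37 -0.09 -1.18] tcp [ 0.5605 -0.209   0.0331] open 6.5
```

>>> drive_tool([
  [[0,0,0.1,0,0,0],[0,0,0.1,0,0,0],[0,0,0.1,0,0,0],[0,0,0.1,0,0,0],[0,0,0.1,0,0,0]],
], hand=2.5)

```text
time: 4.1
eef_pos: [0.561, -0.2092, 0.0329]
orientation: [0.0, 0.997, 0.083, 0.0]
ft_force: [0.7, 0.5, 1.5]
opening: 0.429
```

>>> drive_tool([
  [[0,0,-0.3,0,0,0],[0,0,-1,0,0,0],[0,0,-2,0,0,0],[0,0,-4,0,0,0],[0,0,-6,0,0,0]],
])

```text
time: 4.6
eef_pos: [0.5608, -0.2091, 0.0939]
orientation: [-0.0, 0.997, 0.083, 0.0]
ft_force: [-0.4, -0.0, -1.2]
opening: 0.431
```

```bash
python3 -c "
from h import *
mv([.53,.11,.22],94)
import cv2
cv2.imwrite('pics/w2.png',capture('wrist')[:,:,::-1])"
```

```text
t 4.6 delta [  2.22 -31.98 -12.61] [  0.    -0.   -84.52] F [-0.37 -0.04 -1.18] tcp [ 0.5608 -0.2091  0.0939] open 3.75
```

View pics/w2.png

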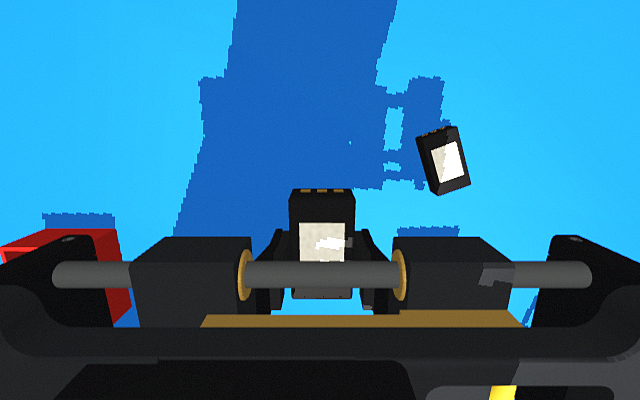

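The pack is held, with opening 37.5 mm against its 38 mm width, and it sits centred in the picture at (322,240). I lift it and carry it toward the unit while turning it.

>>> drive_tool([
  [[0.2,-0.5,-2.5,0,0,-4],[0.4,-2.5,-5,0,0,-12],[0.6,-6,-8,0,0,-20],[0.8,-10,-11,0,0,-28],[1,-14,-12.5,0,0,-36]],
])

```text
time: 5.15
eef_pos: [0.5483, -0.0681, 0.2209]
orientation: [0.001, 0.921, 0.389, 0.002]
ft_force: [1.3, 1.3, -0.7]
opening: 0.429
```

```bash
python3 -c "
from h import *
mv([.52,.13,.22],94)"
```

```text
t 5.15 delta [ 12.22 -15.84   0.06] [ 2.400e-01 -2.000e-02 -4.823e+01] F [ 1.35  1.28 -0.65] tcp [ 0.5483 -0.0681  0.2209] open 3.73
```

>>> drive_tool([
  [[2.5,-3.2,0,0,0,-8],[5,-6.4,0,0,0,-16],[7.5,-9.6,0,0,0,-24],[10,-12.6,0,0,0,-32],[12,-15.2,0,0,0,-40]],
])

```text
time: 5.65
eef_pos: [0.5229, 0.1251, 0.2184]
orientation: [0.0, 0.732, 0.681, 0.0]
ft_force: [0.5, -0.3, -1.1]
opening: 0.432
```

>>> drive_tool([
  [[0,0,0,0,0,-8],[0,0,0,0,0,-8],[0,0,0,0,0,-8],[0,0,0,0,0,-8],[0,0,0,0,0,-8]],
])

```text
time: 6.15
eef_pos: [0.5236, 0.1219, 0.2176]
orientation: [0.0, 0.687, 0.727, -0.0]
ft_force: [0.7, -0.2, -1.2]
opening: 0.431
```

```bash
cat > look2.py <<'E'
import cv2
from h import *
s=state(); im=capture("wrist"); c=cam("wrist",s)
cv2.imwrite("pics/w3.png",im[:,:,::-1])
for n,z in(("bay",.041),("hinge",.054),("unit",.024),("holder",0),("door_edge",None),("catch",.05)):
    for r in place_of("wrist",n)[:2]: print(n,np.round(r['centre'],1),round(r['confidence'],2), onz(c,r['centre'],z).round(4) if z is not None else "")
    r=place_of("top",n) 
g=cv2.cvtColor(im,cv2.COLOR_RGB2HSV)
m=((g[...,0]>45)&(g[...,0]<80)&(g[...,1]>100)&(g[...,2]>60)).astype(np.uint8)
cv2.imwrite("pics/m3.png",m*255)
for cn in cv2.findContours(m,0,2)[0]:
    if cv2.contourArea(cn)>300:
        pts=np.array([onz(c,p[0],.041)[:2] for p in cn],np.float32)*1000
        q=cv2.minAreaRect(pts);print("green",cv2.boundingRect(cn),q,"\n",cv2.boxPoints(q))
mv([.52,.13,.22],94)
E
python3 look2.py
```

```text
bay [319.8 109.5] 0.71 [0.5176 0.2058 0.041 ]
hinge [322.2  64.1] 0.95 [0.5177 0.2482 0.054 ]
unit [323.  107.7] 0.94 [0.5209 0.2084 0.024 ]Traceback (most recent call last):
  File "look2.py", line 6, in <module>
    for r in place_of("wrist",n)[:2]: print(n,np.round(r['centre'],1),round(r['confidence'],2), onz(c,r['centre'],z).round(4) if z is not None else "")
             ~~~~~~~~^^^^^^^^^^^
ValueError: it knows: battery_center, bay, brush, door_edge, hinge, holder, red_bin, screwdriver, unit
```

View pics/w3.png

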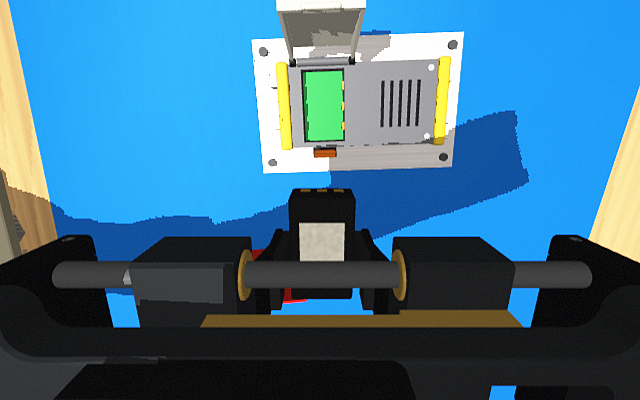

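The bay (green) is at (323,105), the door at the top (320,35), the catch at (325,152) and the plate holes at (263,51), (453,44), (444,157) and (272,163). I fit the unit's pose from these.

Run:
```python
import cv2
from h import *
c=cam("wrist"); im=cv2.imread("pics/w3.png"); g=cv2.cvtColor(im,cv2.COLOR_BGR2HSV)
m=((g[...,0]>45)&(g[...,0]<80)&(g[...,1]>100)&(g[...,2]>60)).astype(np.uint8)
m=cv2.morphologyEx(m,cv2.MORPH_CLOSE,np.ones((3,3)))
for cn in cv2.findContours(m,0,2)[0]:
    if cv2.contourArea(cn)>300:
        pts=np.array([onz(c,p[0],.041)[:2] for p in cn],np.float32)*1000
        q=cv2.minAreaRect(pts);print("green",cv2.boundingRect(cn),q)
H=[(263,51),(453,44),(444,157),(272,163)]
P=np.array([onz(c,h,.008)[:2] for h in H]);print(P.round(4),P.mean(0))
for a,b in((0,1),(3,2)): d=P[b]-P[a];print(np.linalg.norm(d),np.degrees(np.arctan2(d[1],d[0])))
for a,b in((3,0),(2,1)): d=P[b]-P[a];print(np.linalg.norm(d),np.degrees(np.arctan2(d[1],d[0]))-90)
a=cv2.resize(im[0:190,240:480],None,fx=3.3,fy=3.1,interpolation=2);cv2.imwrite("pics/c3.png",a);print(a.shape)
# unit yellow bumpers
m=((g[...,0]>22)&(g[...,0]<36)&(g[...,1]>150)&(g[...,2]>100)).astype(np.uint8); m[200:]=0
for cn in cv2.findContours(m,0,2)[0]:
    if cv2.contourArea(cn)>200:
        pts=np.array([onz(c,p[0],.054)[:2] for p in cn],np.float32)*1000
        print("yel",cv2.boundingRect(cn),cv2.minAreaRect(pts))
```

```text
green (303, 71, 41, 70) ((520.3745727539062, 209.72442626953125), (41.56711196899414, 70.56356811523438), 5.53729248046875)
[[0.4497 0.2662]
 [0.6607 0.2859]
 [0.6727 0.161 ]
 [0.4614 0.1409]] [0.56110291 0.21348241]
0.2119366894682325 5.333856281193228
0.21225022926937653 5.434423277888344
0.1258248599990062 5.337580953237591
0.12545272465300322 5.480640266057023
(589, 792, 3)
yel (276, 62, 16, 88) ((480.39361572265625, 206.2034454345703), (11.517321586608887, 84.75433349609375), 5.457380771636963)
yel (433, 57, 18, 88) ((640.10693359375, 220.75991821289062), (11.839515686035156, 84.18511962890625), 5.378170490264893)
```

View pics/c3.png

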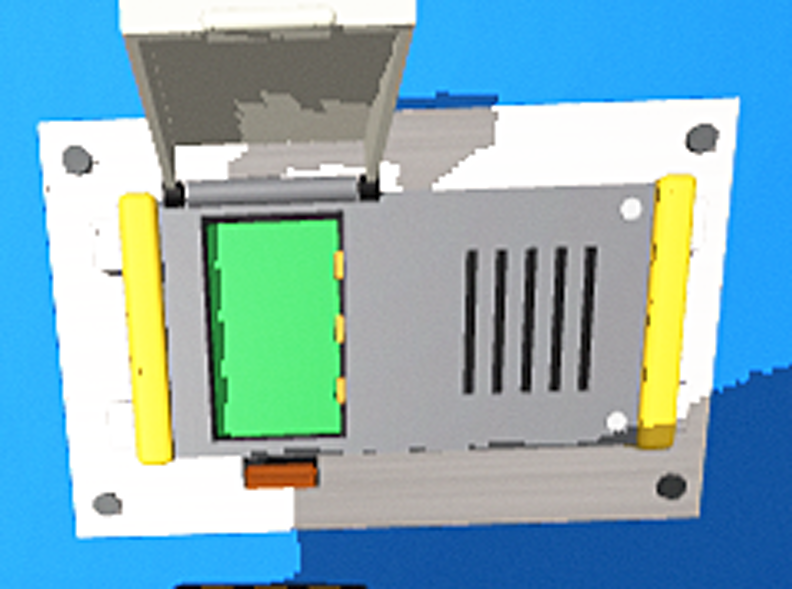

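Run:
```python
import cv2
from h import *
p=camera_params("wrist");M=np.linalg.inv(p['mount'])
def pr(x,y,z):
    q=p['mtx']@(M@[x,y,z,1])[:3];return (q[:2]/q[2]).round(1)
for x in (.031,.033,.035):print(x,pr(x,-.019,.009),pr(x,.019,.009))
for x in (.013,.018):print("label",x,pr(x,-.0133,.009),pr(x,.0133,.009))
print(pr(.033,-.019,.033),pr(.033,.019,.033),pr(-.033,-.019,.033))
im=cv2.imread("pics/w3.png");cv2.imwrite("pics/c4.png",cv2.resize(im[180:310,270:375],None,fx=5,fy=4.5,interpolation=2))
mv([.5204,.2097,.13],95.4)
```

```text
0.031 [286.4 199.9] [354.3 199.8]
0.033 [286.2 196.4] [354.4 196.4]
0.035 [286.1 192.9] [354.6 192.9]
label 0.013 [297.3 229.9] [343.5 229.9]
label 0.018 [297.1 221.8] [343.7 221.8]
[290.7 186.6] [350.3 186.6] [293.5 278.6]
t 6.7 delta [8.7  0.23 8.76] [-0.    0.   -1.93] F [ 0.78 -0.37 -1.82] tcp [0.5234 0.1228 0.2176] open 3.73
```

View pics/c4.png

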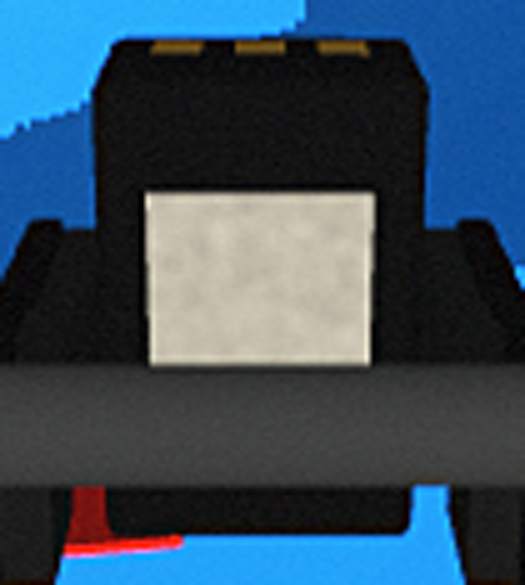

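Run:
```python
from h import *
p=camera_params("wrist");M=np.linalg.inv(p['mount'])
def pr(x,y,z):
    q=p['mtx']@(M@[x,y,z,1])[:3];return (q[:2]/q[2]).round(1)
for x in (-.031,-.033,-.035):print(x,pr(x,0,.009),pr(x,0,.013))
```

```text
-0.031 [320.5 296.5] [320.6 292.7]
-0.033 [320.5 299.3] [320.6 295.5]
-0.035 [320.5 302.1] [320.6 298.2]
```

>>> drive_tool([
  [[2.5,0.1,0,0,0,-1],[5,0.2,0,0,0,-2],[7.5,0.2,0,0,0,-2],[8.7,0.2,0.5,0,0,-2],[8.7,0.2,2,0,0,-2]],
])

```text
time: 7.2
eef_pos: [0.5203, 0.2117, 0.198]
orientation: [0.0, 0.672, 0.741, 0.001]
ft_force: [0.2, -0.0, -0.3]
opening: 0.432
```

>>> drive_tool([
  [[0,0,1.5,0,0,0],[0,0,3,0,0,0],[0,0,4.5,0,0,0],[0,0,5.8,0,0,0],[0,0,6.5,0,0,0]],
])

```text
time: 7.7
eef_pos: [0.5198, 0.209, 0.1309]
orientation: [-0.0, 0.673, 0.74, -0.001]
ft_force: [0.4, 0.4, -0.5]
opening: 0.432
```

Run:
```python
from h import *
import cv2
mv([.5204,.2099,.074],95.4)
w=capture("wrist");s=capture("side")
cv2.imwrite("pics/w5.png",w[:,:,::-1])
cv2.imwrite("pics/s5.png",cv2.resize(s[200:340,200:380,::-1],None,fx=4,fy=4,interpolation=2))
```

```text
t 7.7 delta [0.08 0.08 5.69] [-0.09  0.03  0.04] F [ 0.36  0.36 -0.47] tcp [0.5198 0.209  0.1309] open 3.76
```

View pics/w5.png

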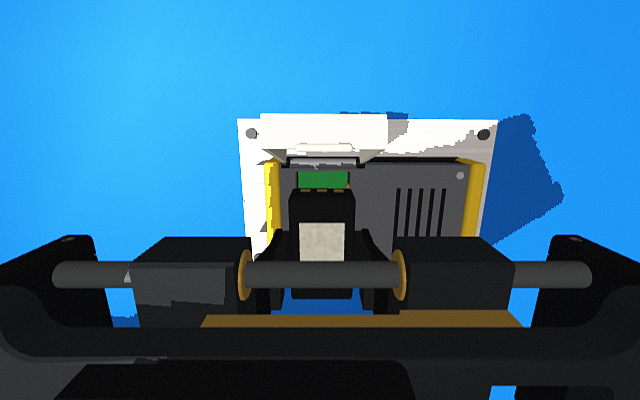

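View pics/s5.png

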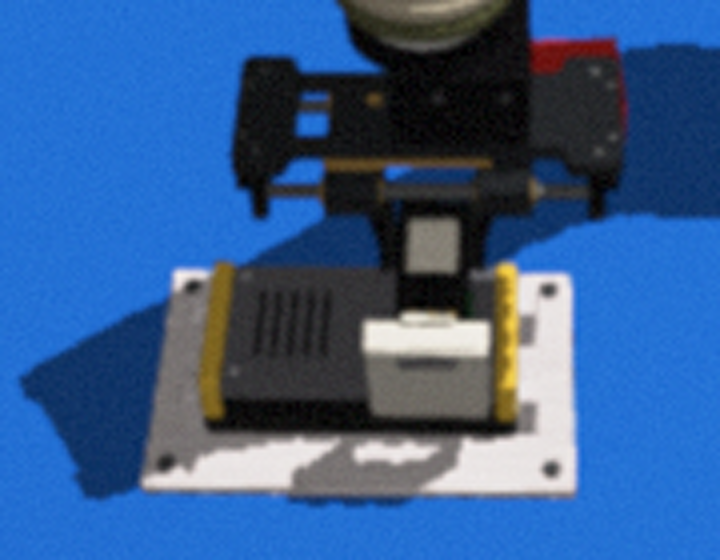

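The side view shows the pack above the bay, with the body clear of the door. I descend to just above the rim.

>>> drive_tool([
  [[0.1,0.05,1,0,0,0],[0.1,0.05,2,0,0,0],[0.1,0.05,3,0,0,0],[0.1,0.05,3.6,0,0,0],[0.1,0.05,4,0,0,0]],
])

```text
time: 8.3
eef_pos: [0.5203, 0.2107, 0.0918]
orientation: [-0.0, 0.673, 0.74, -0.0]
ft_force: [0.1, 0.5, -0.7]
opening: 0.434
```

Run:
```python
from h import *
import cv2
mv([.5204,.2099,.074],95.4)
w=capture("wrist")
cv2.imwrite("pics/w6.png",cv2.resize(w[110:310,230:480,::-1],None,fx=3,fy=3,interpolation=2))
mv([.5204,.2099,.074],95.4)
```

```text
t 8.3 delta [-0.08  0.    1.78] [-0.04  0.01  0.08] F [ 0.08  0.53 -0.74] tcp [0.5203 0.2107 0.0918] open 3.78
t 8.35 delta [-0.07  0.02  1.75] [-0.06  0.02  0.07] F [-0.77 -0.38 -1.13] tcp [0.5202 0.2106 0.0915] open 3.77
```

View pics/w6.png

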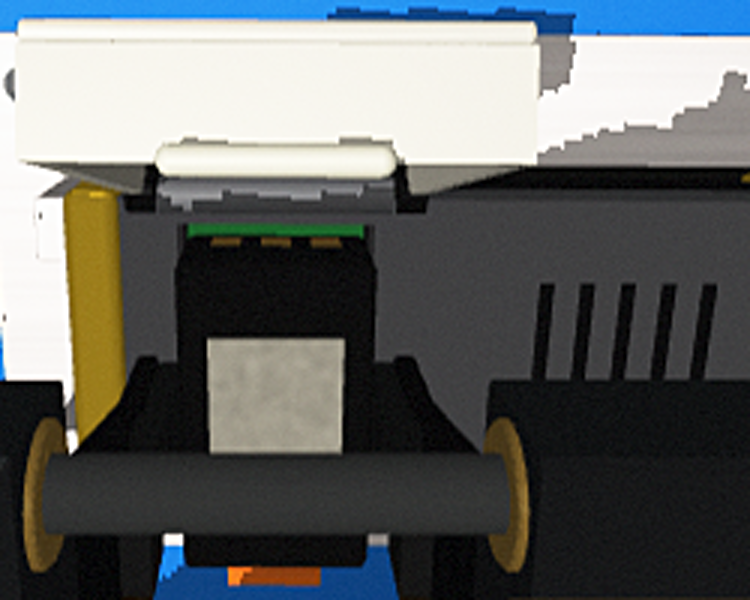

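The pack is laterally centred: its bottom spans columns 187–365 and the bay opening 178–375 in the crop. I lower it gently.

>>> drive_tool([
  [[-0.05,0,0.3,0,0,0],[-0.05,0,0.6,0,0,0],[-0.05,0,0.8,0,0,0],[-0.05,0,1.0,0,0,0],[-0.05,0,1.2,0,0,0]],
])

```text
time: 8.85
eef_pos: [0.5207, 0.2103, 0.0805]
orientation: [0.0, 0.673, 0.74, 0.0]
ft_force: [0.0, -0.4, -1.8]
opening: 0.428
```

>>> drive_tool([
  [[0,0,0.1,0,0,0],[0,0,0.2,0,0,0],[0,0,0.3,0,0,0],[0,0,0.35,0,0,0],[0,0,0.4,0,0,0]],
])

```text
time: 9.35
eef_pos: [0.5206, 0.2102, 0.0766]
orientation: [0.0, 0.673, 0.74, 0.0]
ft_force: [0.6, -0.2, -0.5]
opening: 0.432
```

>>> drive_tool([
  [[0,0,0.05,0,0,0],[0,0,0.1,0,0,0],[0,0,0.15,0,0,0],[0,0,0.2,0,0,0],[0,0,0.2,0,0,0]],
])

```text
time: 9.85
eef_pos: [0.5206, 0.2102, 0.0745]
orientation: [0.0, 0.673, 0.74, -0.0]
ft_force: [0.6, -0.5, -0.9]
opening: 0.433
```

>>> drive_tool([
  [[0,0,0.03,0,0,0],[0,0,0.06,0,0,0],[0,0,0.1,0,0,0],[0,0,0.1,0,0,0],[0,0,0.1,0,0,0]],
])

```text
time: 10.35
eef_pos: [0.5206, 0.2102, 0.0736]
orientation: [0.0, 0.673, 0.74, -0.0]
ft_force: [0.5, -0.5, 0.0]
opening: 0.435
```

>>> drive_tool([
  [[0,0,0.03,0,0,0],[0,0,0.06,0,0,0],[0,0,0.07,0,0,0],[0,0,0.07,0,0,0],[0,0,0.07,0,0,0]],
])

```text
time: 10.85
eef_pos: [0.5206, 0.2103, 0.0729]
orientation: [0.0, 0.673, 0.74, 0.0]
ft_force: [-0.6, -0.2, 0.7]
opening: 0.433
```

Run:
```python
from h import *
import cv2
F=[]
for i in range(4):
    w=capture("wrist"); F.append(state()['ft_force'])
print(np.round(F,2))
cv2.imwrite("pics/w7.png",cv2.resize(w[110:310,230:480,::-1],None,fx=3,fy=3,interpolation=2))
mv([.5204,.2099,.074],95.4)
```

```text
[[-0.17 -0.29  0.83]
 [ 0.61  0.25 -0.12]
 [ 0.52 -0.93  0.43]
 [-0.8  -0.27  1.04]]
t 11.05 delta [-0.03 -0.03 -0.11] [0.01 0.   0.07] F [-0.8  -0.27  1.04] tcp [0.5206 0.2103 0.0729] open 3.73
```

View pics/w7.png

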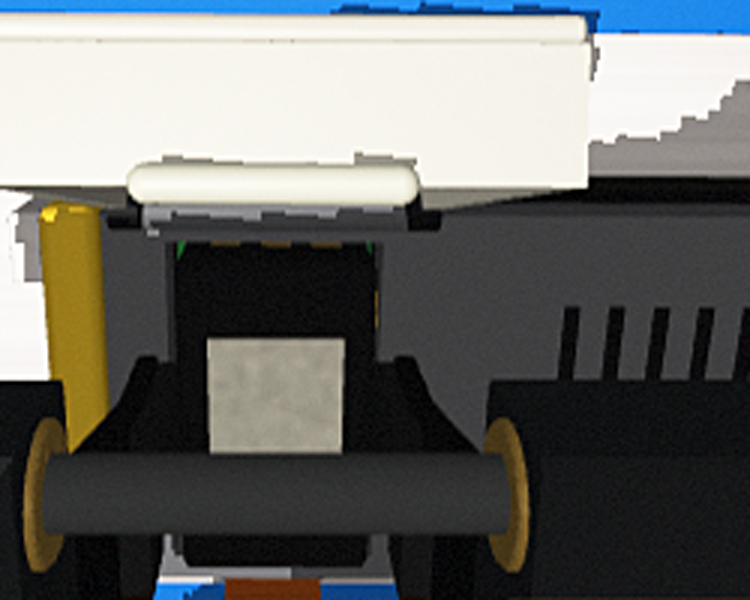

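The pack is inside the bay walls and resting lightly, about 1–1.5 N and 13 mm below the rim. I release with a narrow opening and then rise.

>>> drive_tool([
  [[0,0,0,0,0,0],[0,0,0,0,0,0],[0,0,0,0,0,0],[0,0,0,0,0,0],[0,0,0,0,0,0]],
], hand=4.9)

```text
time: 11.55
eef_pos: [0.5206, 0.2103, 0.0729]
orientation: [0.0, 0.673, 0.74, -0.0]
ft_force: [-0.5, 0.1, 0.8]
opening: 0.562
```

>>> drive_tool([
  [[0,0,-0.5,0,0,0],[0,0,-2.5,0,0,0],[0,0,-6,0,0,0],[0,0,-10,0,0,0],[0,0,-14,0,0,0]],
])

```text
time: 12.05
eef_pos: [0.5202, 0.2103, 0.2147]
orientation: [-0.0, 0.672, 0.74, -0.0]
ft_force: [1.4, 0.2, -0.2]
opening: 0.565
```

>>> drive_tool([
  [[-2,0,-1,0,0,0],[-4,0,-1,0,0,0],[-6,0,-1,0,0,0],[-7,0,-1,0,0,0],[-7,0,-1,0,0,0]],
], hand=0)

```text
time: 12.55
eef_pos: [0.5275, 0.1392, 0.223]
orientation: [0.0, 0.673, 0.739, -0.0]
ft_force: [0.4, 0.6, -0.1]
opening: 0.194
```

Run:
```python
from h import *
import cv2
s=state();w=capture("wrist");c=cam("wrist",s)
cv2.imwrite("pics/w8.png",cv2.resize(w[0:190,210:480,::-1],None,fx=2.9,fy=2.9,interpolation=2))
for n in("hinge","door_edge","bay","battery_center"):
  for r in place_of("wrist",n)[:2]: print(n,np.round(r['centre'],1),round(r['confidence'],2),onz(c,r['centre'],.054).round(4))
st=capture("side")
rs=place_of("side","door_edge");rw=place_of("wrist","door_edge");ct=cam("side")
print([ (x['centre'],x['confidence']) for x in rs])
if rs and rw: print(tri(ray(c,rw[0]['centre']),ray(ct,rs[0]['centre'])))
o=np.array([.5204,.2097,.054]);ux=np.array([.9956,.0941,0]);uy=np.array([-.0941,.9956,0]);hz=np.array([0,0,1])
for th in(1.75,1.85,1.95,2.05):
    f=lambda sx,sv,n:o+.042*uy+sx*ux+sv*(-np.cos(th)*uy+np.sin(th)*hz)+n*(np.sin(th)*uy+np.cos(th)*hz)
    print(th,[(proj(c,f(a,.083,n))*1).round(0) for a in(-.031,.031) for n in (0,.017)], "side",[(proj(ct,f(a,.083,n))).round(0) for a in(-.031,.031) for n in (0,.017)])
cv2.imwrite("pics/s8.png",cv2.resize(st[200:340,200:380,::-1],None,fx=4,fy=4,interpolation=2))
mv([.5204,.2099,.2],95.4)
```

```text
hinge [320.1  81.5] 0.97 [0.5164 0.2496 0.054 ]
door_edge [319.1  24.9] 0.79 [0.5108 0.3004 0.054 ]
battery_center [323.7 122.1] 0.75 [0.5238 0.2103 0.054 ]
[([307.2, 286.7], 0.88)]
(array([0.51230505, 0.28029326, 0.1267003 ]), np.float64(0.0018603929616268092))
1.75 [array([277.,  43.]), array([277.,  19.]), array([362.,  43.]), array([363.,  18.])] side [array([322., 278.]), array([322., 286.]), array([291., 278.]), array([290., 286.])]
1.85 [array([277.,  32.]), array([277.,   8.]), array([362.,  31.]), array([362.,   8.])] side [array([322., 282.]), array([322., 290.]), array([291., 282.]), array([290., 290.])]
1.95 [array([277.,  21.]), array([278.,  -1.]), array([362.,  20.]), array([362.,  -1.])] side [array([322., 286.]), array([322., 295.]), array([290., 286.]), array([290., 294.])]
2.05 [array([277.,  10.]), array([278.,  -9.]), array([362.,  10.]), array([361.,  -9.])] side [array([322., 290.]), array([321., 299.]), array([290., 290.]), array([290., 299.])]
t 12.95 delta [ 6.9  -0.01  2.29] [-0.   -0.01  0.13] F [-0.15  0.31 -0.56] tcp [0.5271 0.1413 0.2229] open 0.06
```

View pics/w8.png

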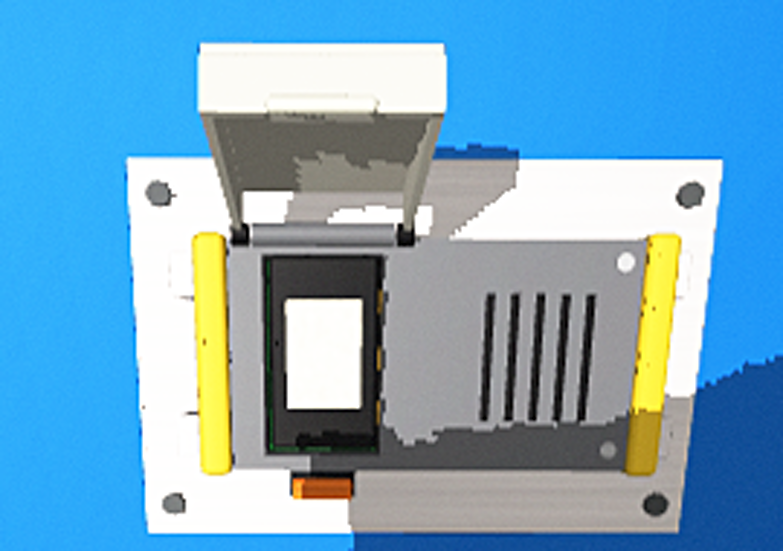

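View pics/s8.png

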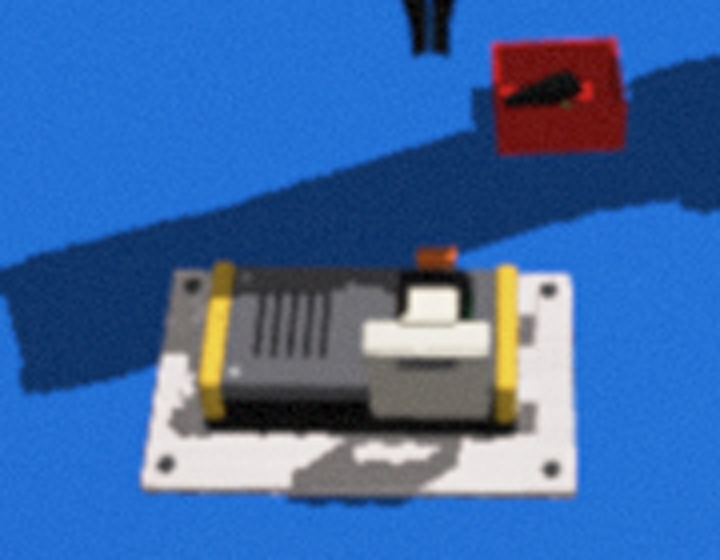

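The pack lies in the bay, clear of the walls, with its label at (323,120). The door's top edge rows match θ≈1.78. Next I move the closed fingers over to behind the door.

>>> drive_tool([
  [[3.5,0,0,0,0,0],[7,0,0,0,0,0],[10.5,0,0,0,0,0],[14,0,0,0,0,0],[17,0,0,0,0,0]],
])

```text
time: 13.45
eef_pos: [0.5104, 0.3119, 0.2229]
orientation: [-0.0, 0.672, 0.74, 0.0]
ft_force: [-0.6, -0.9, 0.8]
opening: 0.002
```

>>> drive_tool([
  [[0,0,2,0,0,0],[0,0,5,0,0,0],[0,0,8,0,0,0],[0,0,9.1,0,0,0],[0,0,9.1,0,0,0]],
])

```text
time: 13.95
eef_pos: [0.5103, 0.3095, 0.1307]
orientation: [-0.001, 0.672, 0.74, -0.001]
ft_force: [-0.5, -0.5, -0.0]
opening: 0.01
```

```bash
cat >> h.py <<'E'
def u():
    s=state();d=s['eef_pos']-np.array([.5204,.2097,.054])
    ux=np.array([.9956,.0941,0]);uy=np.array([-.0941,.9956,0])
    print("t %.2f unit x %.1f y %.1f tip z over rim %.1f mm"%(s['time'],d@ux*1e3,d@uy*1e3,d[2]*1e3-17),"F",s['ft_force'].round(2),
     "tilt",R.from_matrix(Rq(s['orientation']).T@yawR(95.4)).as_rotvec(degrees=True).round(2))
E
python3 - <<'E'
from h import *
import cv2
u()
s=capture("side");t=capture("top")
a=cv2.resize(s[180:340,200:380,::-1],None,fx=3,fy=3,interpolation=2)
b=cv2.resize(t[140:260,170:300,::-1],None,fx=2,fy=4,interpolation=2)
cv2.imwrite("pics/s9.png",np.hstack([a,b[:480]]))
E
```

```text
t 13.95 unit x -0.6 y 100.3 tip z over rim 59.7 mm F [-0.48 -0.51 -0.  ] tilt [-0.14  0.05  0.09]
```

View pics/s9.png

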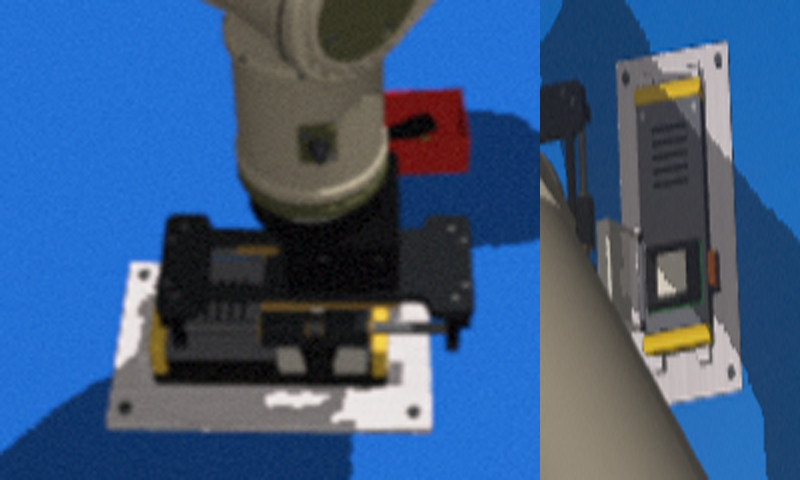

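>>> drive_tool([
  [[-0.8,0,0,0,0,0],[-1.2,0,0,0,0,0],[-1.6,0,0,0,0,0],[-2.0,0,0,0,0,0],[-2.3,0,0,0,0,0]],
])

```text
time: 14.55
eef_pos: [0.5134, 0.2865, 0.1321]
orientation: [0.0, 0.673, 0.74, 0.0]
ft_force: [-0.2, 0.5, 0.5]
opening: 0.005
```

>>> drive_tool([
  [[-0.3,0,0,0,0,0],[-0.6,0,0,0,0,0],[-0.9,0,0,0,0,0],[-1.2,0,0,0,0,0],[-1.5,0,0,0,0,0]],
])

```text
time: 15.05
eef_pos: [0.5147, 0.2718, 0.1319]
orientation: [0.0, 0.673, 0.74, 0.0]
ft_force: [0.0, 0.9, 1.0]
opening: 0.003
```

Run:
```python
from h import *
import cv2
u()
w=capture("wrist");t=capture("top")
cv2.imwrite("pics/w10.png",w[:,:,::-1])
```

```text
t 15.05 unit x 0.2 y 62.4 tip z over rim 60.9 mm F [0.01 0.92 1.05] tilt [ 0.   -0.    0.08]
```

View pics/w10.png

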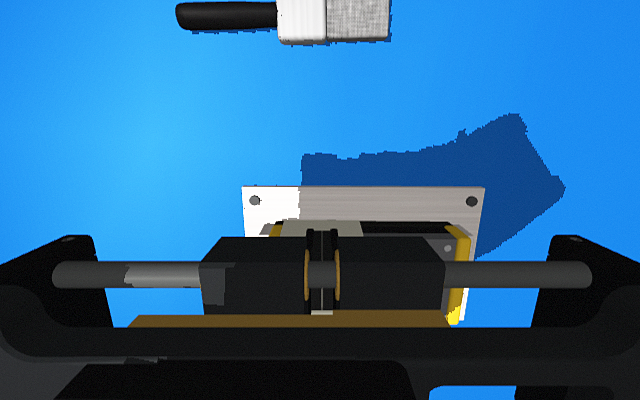

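The fingers are at the door's outer face with about 1 N reaction, so the door is moving. I continue along the arc.

>>> drive_tool([
  [[-0.4,0,-0.1,0,0,0],[-0.8,0,-0.15,0,0,0],[-1.2,0,-0.2,0,0,0],[-1.6,0,-0.25,0,0,0],[-2.0,0,-0.3,0,0,0]],
])

```text
time: 15.65
eef_pos: [0.5167, 0.2516, 0.1349]
orientation: [0.0, 0.673, 0.74, -0.0]
ft_force: [-0.1, 0.7, 0.0]
opening: 0.006
```

>>> drive_tool([
  [[-0.4,0,0,0,0,0],[-0.8,0,0,0,0,0],[-1.2,0,0.05,0,0,0],[-1.6,0,0.1,0,0,0],[-2.0,0,0.2,0,0,0]],
])

```text
time: 16.15
eef_pos: [0.5186, 0.2318, 0.1328]
orientation: [0.0, 0.673, 0.74, -0.0]
ft_force: [1.3, 1.4, -1.2]
opening: 0.007
```

Run:
```python
from h import *
import cv2
u()
s=capture("side");t=capture("top")
a=cv2.resize(s[180:340,200:380,::-1],None,fx=3,fy=3,interpolation=2)
b=cv2.resize(t[140:260,170:300,::-1],None,fx=2,fy=4,interpolation=2)
cv2.imwrite("pics/s10.png",np.hstack([a,b[:480]]))
```

```text
t 16.15 unit x 0.2 y 22.2 tip z over rim 61.8 mm F [ 1.31  1.41 -1.2 ] tilt [0.   0.   0.07]
```

View pics/s10.png

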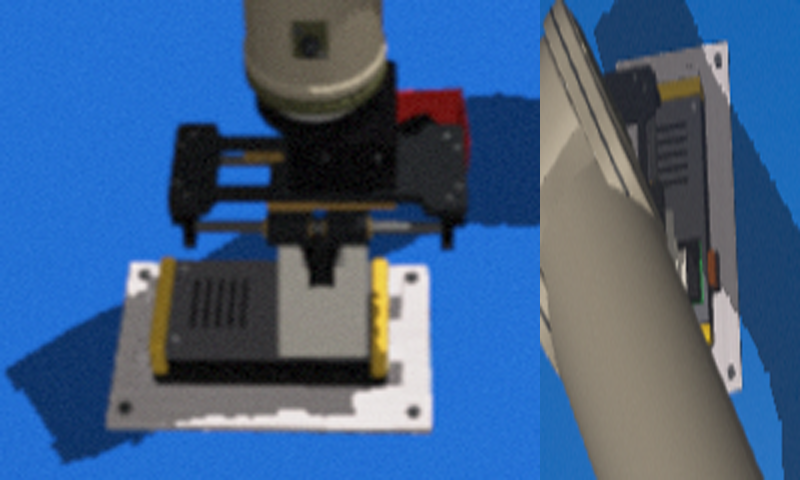

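>>> drive_tool([
  [[-0.4,0,0.1,0,0,0],[-0.8,0,0.2,0,0,0],[-1.2,0,0.4,0,0,0],[-1.55,0,0.6,0,0,0],[-1.9,0,0.85,0,0,0]],
])

```text
time: 16.75
eef_pos: [0.5204, 0.2128, 0.1242]
orientation: [0.0, 0.673, 0.74, -0.0]
ft_force: [-0.2, 0.5, 0.6]
opening: 0.006
```

>>> drive_tool([
  [[-0.4,0,0.3,0,0,0],[-0.75,0,0.6,0,0,0],[-1.1,0,0.9,0,0,0],[-1.4,0,1.25,0,0,0],[-1.65,0,1.6,0,0,0]],
])

```text
time: 17.25
eef_pos: [0.5219, 0.1965, 0.1081]
orientation: [0.0, 0.673, 0.74, -0.0]
ft_force: [0.2, 0.5, -0.5]
opening: 0.006
```

```bash
python3 -c "
from h import *
u()"
```

```text
t 17.25 unit x 0.3 y -13.3 tip z over rim 37.1 mm F [ 0.21  0.51 -0.45] tilt [0.   0.01 0.06]
```

>>> drive_tool([
  [[-0.2,0,0.15,0,0,0],[-0.4,0,0.3,0,0,0],[-0.55,0,0.45,0,0,0],[-0.7,0,0.6,0,0,0],[-0.8,0,0.75,0,0,0]],
])

```text
time: 17.75
eef_pos: [0.5227, 0.1887, 0.1008]
orientation: [0.0, 0.673, 0.74, 0.0]
ft_force: [1.2, -0.5, -0.2]
opening: 0.003
```

Run:
```python
from h import *
import cv2
u()
s=capture("side");u();w=capture("wrist");u()
a=cv2.resize(s[180:340,200:380,::-1],None,fx=3,fy=3,interpolation=2)
b=cv2.resize(w[140:320,240:400,::-1],None,fx=1.5,fy=2.667,interpolation=2)
cv2.imwrite("pics/s11.png",np.hstack([a,b[:480]]))
```

```text
t 17.75 unit x 0.4 y -21.1 tip z over rim 29.8 mm F [ 1.18 -0.55 -0.22] tilt [0.01 0.01 0.07]
t 17.80 unit x 0.2 y -21.3 tip z over rim 29.5 mm F [ 0.27  0.1  -0.28] tilt [-0.01  0.02  0.06]
t 17.85 unit x 0.2 y -21.2 tip z over rim 29.7 mm F [ 0.12 -0.47 -1.15] tilt [-0.01  0.01  0.06]
```

View pics/s11.png

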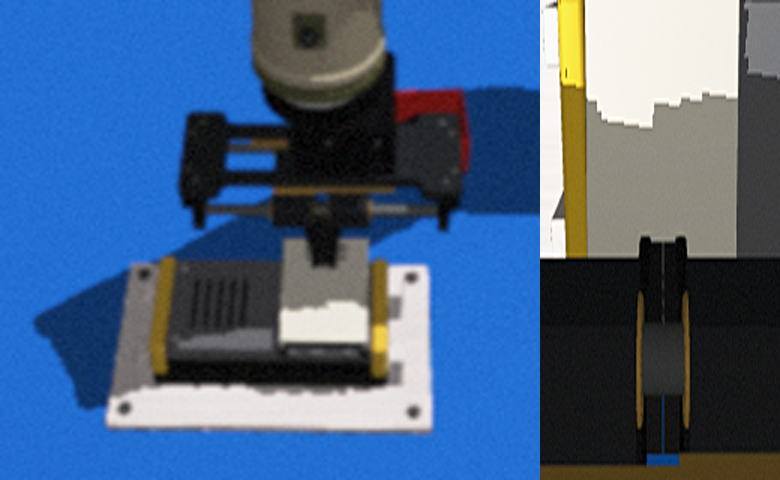

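The door is nearly down (θ≈0.17) with the fingers near its free edge. I start pressing in small steps.

>>> drive_tool([
  [[-0.15,0,0.1,0,0,0],[-0.3,0,0.2,0,0,0],[-0.45,0,0.3,0,0,0],[-0.6,0,0.4,0,0,0],[-0.6,0,0.45,0,0,0]],
])

```text
time: 18.35
eef_pos: [0.5233, 0.1825, 0.0963]
orientation: [0.0, 0.673, 0.74, -0.0]
ft_force: [-0.1, 0.6, 0.1]
opening: 0.003
```

>>> drive_tool([
  [[0,0,0.05,0,0,0],[0,0,0.1,0,0,0],[0,0,0.15,0,0,0],[0,0,0.2,0,0,0],[0,0,0.2,0,0,0]],
])

```text
time: 18.85
eef_pos: [0.5233, 0.1829, 0.0944]
orientation: [0.0, 0.673, 0.74, 0.0]
ft_force: [-0.3, -0.1, 0.9]
opening: 0.004
```

```bash
python3 -c "
from h import *
u()"
```

```text
t 18.85 unit x 0.3 y -26.9 tip z over rim 23.4 mm F [-0.35 -0.09  0.95] tilt [0.01 0.   0.07]
```

>>> drive_tool([
  [[0,0,0.05,0,0,0],[0,0,0.1,0,0,0],[0,0,0.15,0,0,0],[0,0,0.2,0,0,0],[0,0,0.2,0,0,0]],
])

```text
time: 19.35
eef_pos: [0.5233, 0.1829, 0.0925]
orientation: [0.0, 0.673, 0.74, 0.0]
ft_force: [-0.8, -0.0, 2.9]
opening: 0.007
```

>>> drive_tool([
  [[0,0,0.05,0,0,0],[0,0,0.1,0,0,0],[0,0,0.15,0,0,0],[0,0,0.15,0,0,0],[0,0,0.15,0,0,0]],
])

```text
time: 19.85
eef_pos: [0.5233, 0.1829, 0.0909]
orientation: [0.0, 0.673, 0.74, 0.0]
ft_force: [-0.5, -1.0, 3.8]
opening: 0.003
```

>>> drive_tool([
  [[0,0,0.05,0,0,0],[0,0,0.1,0,0,0],[0,0,0.15,0,0,0],[0,0,0.15,0,0,0],[0,0,0.15,0,0,0]],
])

```text
time: 20.35
eef_pos: [0.5233, 0.1828, 0.0895]
orientation: [0.0, 0.673, 0.74, 0.0]
ft_force: [-0.6, -1.3, 6.0]
opening: 0.003
```

>>> drive_tool([
  [[0,0,0.04,0,0,0],[0,0,0.08,0,0,0],[0,0,0.12,0,0,0],[0,0,0.12,0,0,0],[0,0,0.12,0,0,0]],
])

```text
time: 20.85
eef_pos: [0.5234, 0.1828, 0.0884]
orientation: [0.0, 0.673, 0.74, 0.0]
ft_force: [-1.0, -0.5, 6.7]
opening: 0.004
```

>>> drive_tool([
  [[0,0,0.04,0,0,0],[0,0,0.08,0,0,0],[0,0,0.1,0,0,0],[0,0,0.1,0,0,0],[0,0,0.1,0,0,0]],
])

```text
time: 21.35
eef_pos: [0.5234, 0.1828, 0.0875]
orientation: [0.0, 0.673, 0.74, 0.0]
ft_force: [-1.7, -2.6, 7.3]
opening: 0.003
```

>>> drive_tool([
  [[0,0,0.04,0,0,0],[0,0,0.08,0,0,0],[0,0,0.1,0,0,0],[0,0,0.1,0,0,0],[0,0,0.1,0,0,0]],
])

```text
time: 21.85
eef_pos: [0.5234, 0.1828, 0.0866]
orientation: [0.0, 0.673, 0.74, 0.0]
ft_force: [-2.9, -1.3, 8.5]
opening: 0.004
```

>>> drive_tool([
  [[0,0,0.04,0,0,0],[0,0,0.08,0,0,0],[0,0,0.1,0,0,0],[0,0,0.1,0,0,0],[0,0,0.1,0,0,0]],
])

```text
time: 22.35
eef_pos: [0.5235, 0.1829, 0.0857]
orientation: [0.0, 0.673, 0.74, 0.0]
ft_force: [-1.4, -2.2, 9.6]
opening: 0.006
```

>>> drive_tool([
  [[0,0,0.03,0,0,0],[0,0,0.06,0,0,0],[0,0,0.08,0,0,0],[0,0,0.08,0,0,0],[0,0,0.08,0,0,0]],
])

```text
time: 22.85
eef_pos: [0.5235, 0.1828, 0.085]
orientation: [0.0, 0.673, 0.74, 0.0]
ft_force: [-1.8, -2.0, 10.6]
opening: 0.008
```

>>> drive_tool([
  [[0,0,0.03,0,0,0],[0,0,0.06,0,0,0],[0,0,0.08,0,0,0],[0,0,0.08,0,0,0],[0,0,0.08,0,0,0]],
])

```text
time: 23.35
eef_pos: [0.5234, 0.1825, 0.0836]
orientation: [0.0, 0.673, 0.74, -0.0]
ft_force: [-0.1, -2.9, 4.4]
opening: 0.004
```

The force dropped from 10.6 to 4.4 N, which is the click. I ease off at once and retreat.

>>> drive_tool([
  [[0,0,-0.3,0,0,0],[0,0,-1,0,0,0],[0,0,-3,0,0,0],[0,0,-6,0,0,0],[0,0,-10,0,0,0]],
])

```text
time: 23.85
eef_pos: [0.522, 0.1829, 0.1836]
orientation: [-0.001, 0.672, 0.74, -0.001]
ft_force: [0.5, -0.4, -0.2]
opening: 0.007
```

>>> drive_tool([
  [[-2,0,-1,0,0,0],[-4,0,-3,0,0,0],[-6,0,-4,0,0,0],[-7,0,-4,0,0,0],[-7,0,-4,0,0,0]],
])

```text
time: 24.35
eef_pos: [0.53, 0.1119, 0.2233]
orientation: [0.0, 0.673, 0.739, -0.0]
ft_force: [-0.1, 1.0, -0.4]
opening: 0.009
```

Run:
```python
from h import *
import cv2
u()
s=capture("side");w=capture("wrist");t=capture("top")
a=cv2.resize(s[220:340,220:370,::-1],None,fx=2.6,fy=2.6,interpolation=2)
b=cv2.resize(w[20:200,220:490,::-1],None,fx=2.9,fy=2.9,interpolation=2)
cv2.imwrite("pics/w12.png",b);cv2.imwrite("pics/s12.png",a);cv2.imwrite("pics/t12.png",t[:,:,::-1])
c=cam("wrist");o=np.array([.5204,.2097,.054]);ux=np.array([.9956,.0941,0]);uy=np.array([-.0941,.9956,0]);hz=np.array([0,0,1])
for th in(0,.09):
    f=lambda sx,sv,n:o+.042*uy+sx*ux+sv*(-np.cos(th)*uy+np.sin(th)*hz)+n*(np.sin(th)*uy+np.cos(th)*hz)
    print(th,[((proj(c,f(a,v,.017))-[220,20])*2.9).round(0) for v in (0,.083) for a in(-.031,.031)])
```

```text
t 24.35 unit x 0.3 y -98.2 tip z over rim 152.3 mm F [-0.07  0.96 -0.37] tilt [-0.01  0.03 -0.05]
0 [array([199.,  83.]), array([391.,  84.]), array([205., 345.]), array([383., 346.])]
0.09 [array([198.,  78.]), array([391.,  78.]), array([203., 341.]), array([385., 342.])]
```

View pics/w12.png

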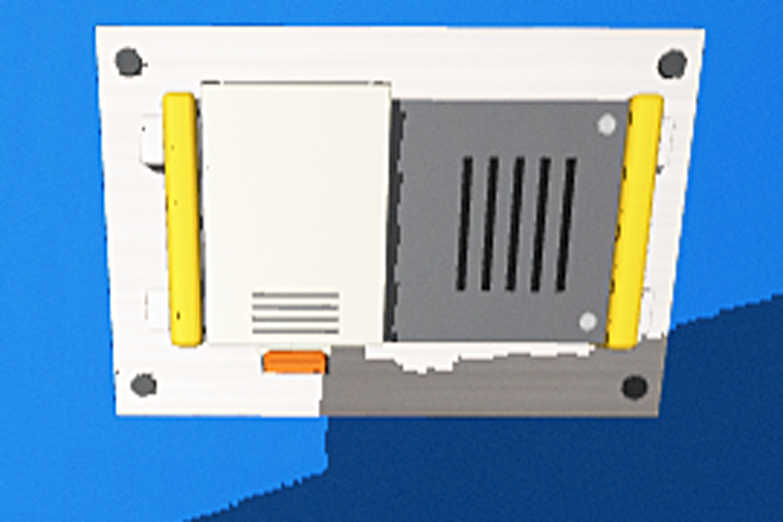

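View pics/s12.png

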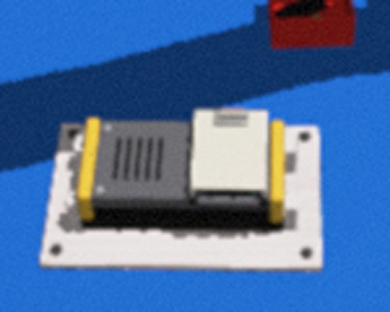

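View pics/t12.png

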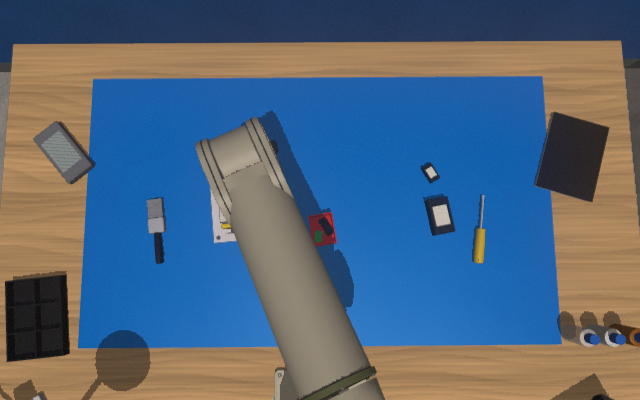

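The door corners match θ=0: in the crop the edge rows are 83 and 345, against predictions of 83/345 for θ=0 and 78/341 for θ=0.09. The bystanders have not moved. I take one closer look at the catch.

>>> drive_tool([
  [[-0.5,0,3,0,0,0],[-1,0,6,0,0,0],[-1,0,9,0,0,0],[-1,0,10,0,0,0],[-1,0,10,0,0,0]],
])

```text
time: 25.0
eef_pos: [0.5298, 0.1041, 0.1224]
orientation: [-0.001, 0.672, 0.741, -0.001]
ft_force: [-0.0, 0.0, 0.4]
opening: 0.005
```

Run:
```python
from h import *
import cv2
u()
w=capture("wrist");b=cv2.resize(w[60:240,200:440,::-1],None,fx=3.3,fy=3.3,interpolation=2);cv2.imwrite("pics/w13.png",b)
c=cam("wrist");o=np.array([.5204,.2097,.054]);ux=np.array([.9956,.0941,0]);uy=np.array([-.0941,.9956,0]);hz=np.array([0,0,1])
for th in(0,.09):
    f=lambda sx,sv,n:o+.042*uy+sx*ux+sv*(-np.cos(th)*uy+np.sin(th)*hz)+n*(np.sin(th)*uy+np.cos(th)*hz)
    print(th,[((proj(c,f(a,v,n))-[200,60])*3.3).round(0) for v,n in ((0,.017),(.083,.017),(.083,0)) for a in(-.031,.031)])
```

```text
t 25.00 unit x -0.6 y -106.0 tip z over rim 51.4 mm F [-0.04  0.05  0.42] tilt [-0.16 -0.04  0.16]
0 [array([ 226., -229.]), array([ 570., -228.]), array([245., 243.]), array([549., 243.]), array([258., 239.]), array([538., 240.])]
0.09 [array([ 226., -238.]), array([ 570., -238.]), array([239., 235.]), array([555., 236.]), array([252., 239.]), array([543., 240.])]
```

View pics/w13.png

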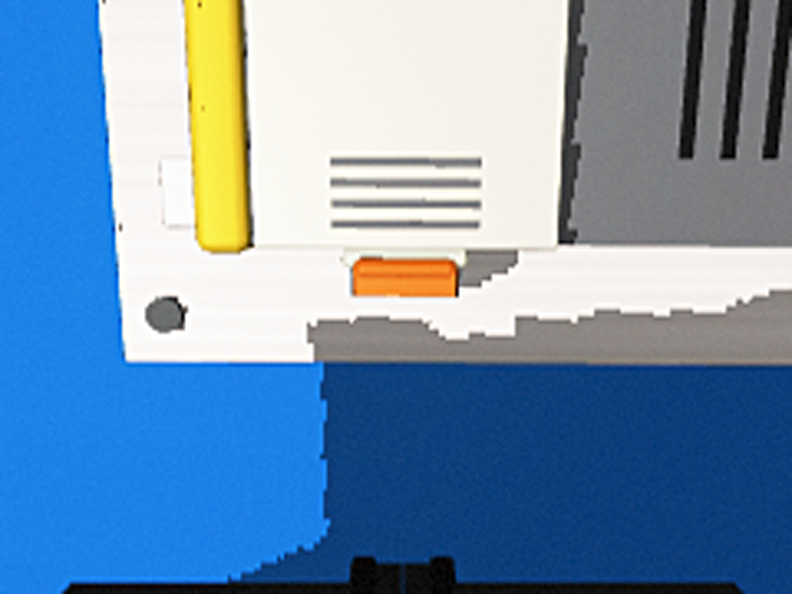

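The orange catch at crop (405,275) sits over the lip. The door edge measures about 306 px wide, against 304 predicted for shut and 316 for θ=0.09, so it is latched. I hand in now.

```bash
python3 -c "
from plant import *
robot.finish_job(); print(state()['time'])"
```

```text
the job is handed in; nothing more can be done
the job is handed in; nothing more can be done
```

The middle-sized pack (measured 68 x 42 mm) now lies in the battery bay, and the door is shut and latched. I handed the job in at about 25 s of the 67 s allowed.

- **Pack:** it touched the bay floor with about 1–1.5 N. A picture after release showed it down in the bay, clear of the walls.
- **Door:** the reading reached 10.6 N, then dropped to 4.4 N at the click. I backed off in the next move.
- **Last checks:** the door corners match the shut angle (0, not 0.09 rad), and the orange catch sits over the lip. The red bin, screwdriver and brush are where they were, and the robot touches nothing.

No check failed or disagreed. The force was read only at the end of each half-second move, so brief peaks in between were not seen.

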